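Shoe-care chest: put the last jar away, shut the lid, fold the hasp

ROBOT

A 6-joint arm with a two-finger parallel gripper is mounted at the origin on the work surface. World frame = base frame: x ahead of the robot, y to its left, z up, the work surface at z = 0. Lengths are in m, angles in rad, forces in N, time in s.
With the tool pointing down it reaches from about 0.35 to 0.775 m from the base axis. Payload 7.3 kg.
Tool frame: the origin (TCP) lies at the very end of the fingers, on their centre line; the grasp point (between the pads) lies 19 mm behind it; z points along the fingers, y is the line along which they close (so a half turn about z gives the same grasp; the last joint's range is limited). The gripper opens to 92 mm and grips with 3 to 60 N. Pads are 19 mm wide; open, the fingers measure 130 mm over their backs; the gripper's body (75 mm by 190 mm) begins 47 mm behind the grasp point.
Start: joints at [-1.343, 0.342, 1.524, -0, 1.275, -0.146], TCP at [0.192, -0.489, 0.227] pointing down, gripper open.
Joint ranges: [-2.53, 2.53], [-0.77, 2.02], [0.04, 2.7], [-1, 4.14], [0.28, 2.66], [-3.11, 3.11]. Speed limits (rad/s): [2.57, 2.57, 3.14, 3.14, 3.14, 3.14].

INTERFACE

Orientations are given as [roll, pitch, yaw] about the fixed x, y, z axes, in that order (R = Rz(yaw) Ry(pitch) Rx(roll)).
In Python, from cell import observe, read_camera, get_calibration, hand_in, search_frame gives the robot as it stands.
- The arm moves only by the tool step_arm, never from a script. Its argument "commands" is a list of rows, each an object with "translation": the shift along the tool's x, y, z in mm, a list of three; "roll": the turn about the tool's z in rad. In form: [{"translation": [x, y, z], "roll": roll}, ...]. A call has 1 to 20 rows; each row shifts and turns the commanded pose from where the row before left it, along the tool's axes as they then stand; what a row does not reach is not made up. A row lasts 1/12 s, in which the tool goes at most 41.7 mm and 7.16 degrees, less where a joint would pass 70% of its speed; a pose out of reach is approached as far as the arm can. A call is refused whole if a number of a shift passes 41.7 or a number of a turn 0.125, either way. A call with a gripper value outside its range is refused whole. "fingers" is the opening, from 0 (shut) to 1 (fully open), set as the call begins (left out, the last holds). The fingers move at their own pace and stop on an object; "grip_force" is the grip in N (left out, the last holds). Time passes only in rows, so rows that do not move let the fingers close. It gives the time, the measured TCP pose, the force, the opening and the grip force at its end, in the units of the state.
- observe(): the state, without advancing time (a new reading comes with each control period).
- read_camera(name): name is "scene" or "side" or "wrist"; returns the picture (480x640x3 uint8, red, green, blue); there is no depth.
- get_calibration(name): a dict with "camera_matrix" (3x3 intrinsics, pixels), "dist_coeffs" ([k1, k2, p1, p2, k3] as OpenCV has them; the pictures are not rectified), "world_from_camera" (4x4, takes a point from camera to world coordinates). Camera axes: x right, y up, looking along -z (the intrinsics and any distortion apply to the point x, -y, -z); pixel columns grow to the right and rows downward; lengths in m; the calibration is good to about 2 mm. A picture is of the moment at which its call begins: read the wrist's pose just before it. get_calibration takes no time and is no camera call; for the wrist camera it gives the pose at the moment of the call.
- hand_in(): hands the job in; it is judged then, once.
Trained networks look in the newest picture that a camera, given by its name, has taken for a name from the list of things; names that differ only in an ending like _2 or _b are one class to them, and where a whole thing is asked for, a point or a joint stands for the part that bears it (a point fixed in the world has none). Each returns a list of dicts, best first, with "confidence" (0 to 1); they miss things now and then, are a little off and sometimes report something else, mostly with a low value. They report only what shows in the picture. A call takes as long as a camera call. They do not tell look-alikes from the thing itself.
- search_frame(camera, name): "at" ([x, y, z] in m, in world coordinates, good to about 4 mm: the middle of the surface that is visible of it).
The state is a dict: "time": time; "qpos": joint angles; "qvel": joint speeds; "joint_efforts": joint torques, N m; "tool_pos": TCP position; "tool_rot": TCP orientation; "contact_force": force on the tool from outside, world axes, zero at the start; "torque": the same for the moment, N m; "opening": finger opening in m; "grip_force": force on a finger pad.
Only numpy, scipy, OpenCV 4.12 (cv2) and the standard library are available. Lean on these libraries where they do the work, as an engineer would, in place of code of your own. Each camera call takes 0.05 s, during which the arm holds its last target. There are 200 camera calls.

TASK

Put the cream jar that is still out on the bench back into the shoe-care chest: set it down upright, without dropping it, on the floor of whichever of the three rear bays is empty. Then lower the lid until it is fully shut and, after that, fold the brass hasp down flat against the front of the chest. Leave the two jars and the brush already in the chest, and everything else on the bench, where they are.

Things in the scene. Friction and masses are not known exactly. Their poses are not given: they have to be found in the camera images.
- jar: the cream jar to put away: upright cylinder, 46 mm diameter, 60 mm tall, amber glass with a paper band and an aluminium screw lid (same diameter), about 130 g, standing on the bench to the left of the chest; identical to the two in the chest. Origin: centre of its underside, z up.
- jar_b: one of the two identical jars already standing in the chest, each near the middle of a different rear bay (which bays differs from start to start). Origin: centre of its underside.
- jar_c: the other of the two jars already in the chest. Origin: centre of its underside.
- box: open dark-wood shoe-care chest with brass corners, fixed, 190 mm deep (x) by 330 mm wide (y), rim 85 mm above the bench, walls 10 mm, floor top 8 mm above the bench. Origin: centre of its underside; x points to its rear (hinge) side, y to its left, z up; its front faces -x, roughly towards the robot. Three bays lie side by side at the rear, the brush compartment in front.
- bay_0 (a point): centre of the left (+y of the chest) rear bay, on the chest's floor, 48 mm in front of the hinge line. Each bay is 76 mm square, against the back wall; the strips between the bays and in front of them are 6 mm thick and 22 mm high above the floor. The open lid leans over the bays, so an upright gripper has no room.
- bay_1 (a point): centre of the middle rear bay, on the floor, 82 mm from its neighbours' centres.
- bay_2 (a point): centre of the right (-y of the chest) rear bay, on the floor. At each end of the row is a 29 mm wide slot with wax sticks, then the side wall.
- lid (a joint): lid angle in rad: 0 shut (level on the rim), growing as it opens; it starts between 1.24 and 1.30 (leaning 16 to 19 degrees forward of upright) and its quadrant stays stop it at 1.32. The hinge is stiff: the lid stays wherever it is left; about 3 to 4 N at its free edge moves it.
- lid_hinge (a point): middle of the hinge line: the chest's rear top edge, 85 mm above the bench; the line runs along the chest's y.
- lid_edge (a point): middle of the lid's free edge on its outer face (the one that is on top when shut). The lid is a flat board 190 mm by 330 mm, 12 mm thick; this point is 190 mm from the hinge line along the lid and 12.5 mm out from the plane of its underside, which passes through the hinge line. An 8 mm lining board is fixed to its underside, inside the rim.
- hasp (a joint): angle of the brass hasp in rad: 0 when it hangs parallel to the chest's front with the lid shut (folded down flat), 1.57 when it points straight out in the plane of the lid, beyond the lid's edge; it starts between 1.2 and 2.0. It stays wherever it is left; about 1 N at its tip moves it.
- hasp_hinge (a point): middle of the hasp's hinge line at the middle of the lid's front edge (5 mm beyond the edge, 5 mm above the plane of the lid's underside), parallel to the chest's y.
- hasp_tip (a point): middle of the hasp's free end: the hasp is a plate 30 mm wide, 3 mm thick, 44 mm long from its hinge line (which lies in the plate's mid-plane), with a 4 mm lip at the tip on its outer face.
- brush: shoe brush, 165 x 50 x 40 mm, light wood on dark bristles, lying along y in the chest's front compartment; bystander. Origin: centre of its underside.
- tin: flat dark steel polish tin, 80 mm diameter, 24 mm tall, on the bench beyond the jar; bystander.
- bottle: white bottle with a black cap, 56 mm diameter, 150 mm tall, at the back left of the bench; bystander.
- hammer: hammer with a light wooden handle lying at the left; bystander.
- tape: roll of paper tape lying flat, 96 mm diameter, 24 mm tall, at the near left; bystander.
- last: wooden shoe last, 262 mm long, 100 mm tall, at the right of the chest; bystander.
- awl: wooden-handled awl, 150 mm long, lying at the near right; bystander.
Things that resemble listed ones, but are neither listed nor needed, are in the scene too. What is shaped like the jar_b but blue or red is not meant. What is shaped like the jar but blue is not meant.

How it is judged:
By the outcome, as a careful person would: the job done as asked, in the order asked, and still so for the second after the job is handed in, with the robot touching nothing.
It also fails if it takes over 69 s, if anything falls off the work surface, if the arm or the gripper's body presses on something with over 40 N, if the wrist force passes 120 N, or if a joint passes its speed limit or range.

## Working session

There is one attempt and no reset: what is moved stays moved. The work goes in short steps, Python scripts to look and compute and a tool call to move; the robot and the scene stay as the last step left them, time stands still between calls to the robot, and variables do not carry over. Pictures are saved under pics/ and viewed, at most 10 in all, crops included, and the job is handed in when it is done.

Besides the shell and the picture viewer there is one more tool, called after "Emit:" as name([rows], argument=value, ...), one row to a line, values as JSON. step_arm: Moves the arm, as the interface text tells. Its arguments: {"type":"object","properties":{"commands":{"type":"array"},"fingers":{"type":"number"},"grip_force":{"type":"number"}},"required":["commands"]}

```bash
ls; mkdir -p pics; python3 - <<'E'
from cell import *
import cv2,numpy as np
s=observe();print(s)
for c in("scene","side"):
    im=read_camera(c);cv2.imwrite(f"pics/{c}0.png",im[:,:,::-1])
    k=get_calibration(c);print(c,np.round(k["camera_matrix"],1).tolist(),k["dist_coeffs"],np.round(k["world_from_camera"],3).tolist())
    for n in("jar","jar_b","box","lid_edge","lid_hinge","hasp_tip","hasp_hinge","bay_0","bay_1","bay_2","brush","tin","lid"):
        try: print(n,[(np.round(d["at"],3).tolist(),round(d["confidence"],2)) for d in search_frame(c,n)[:5]])
        except Exception as e: print(n,e)
E
```

```text
pics
{'time': 0.0, 'qpos': array([-1.34300273e+00,  3.42748702e-01,  1.52502523e+00, -6.74594212e-06,
        1.27536924e+00, -1.46011407e-01]), 'qvel': array([-0.00103673, -0.00063864, -0.0007466 , -0.00041867, -0.00206649,
       -0.00043581]), 'joint_efforts': array([-1.09617954e-04, -4.31239200e+01, -2.44225895e+01,  7.18197436e-02,
        5.60576341e-02, -1.19292654e-04]), 'tool_pos': array([ 0.19163054, -0.48834456,  0.2260286 ]), 'tool_rot': array([-3.14005769e+00, -2.19208123e-04,  3.73806807e-01]), 'contact_force': array([0.43819046, 0.21195582, 0.13051074]), 'torque': array([-0.00854572, -0.02651496, -0.02458785]), 'grip_force': 0.0, 'opening': 0.09213519252095805}
scene [[602.8, 0.0, 316.5], [0.0, 602.8, 244.4], [0.0, 0.0, 1.0]] [0.03408891 0.         0.         0.         0.        ] [[-0.53, -0.728, 0.436, 1.22], [0.848, -0.455, 0.272, 0.444], [0.0, 0.514, 0.858, 1.412], [0.0, 0.0, 0.0, 1.0]]
jar [([0.597, 0.274, 0.058], 0.84), ([0.755, -0.107, 0.058], 0.77), ([0.613, 0.363, 0.06], 0.71), ([0.756, -0.242, 0.059], 0.63), ([0.616, -0.138, 0.292], 0.26)]
jar_b [([0.597, 0.
[... 1136 characters left out ...]
0.056], 0.9), ([0.577, 0.257, 0.039], 0.84), ([0.606, -0.074, 0.057], 0.76), ([0.601, 0.356, 0.052], 0.68)]
box [([0.621, -0.185, 0.067], 0.57)]
lid_edge [([0.632, -0.193, 0.215], 0.72), ([0.373, 0.462, 0.017], 0.7), ([0.603, -0.147, 0.305], 0.24)]
lid_hinge [([0.629, -0.189, 0.214], 0.92)]
hasp_tip [([0.607, -0.145, 0.306], 0.48)]
hasp_hinge [([0.604, -0.149, 0.303], 0.48)]
bay_0 [([0.622, -0.187, 0.069], 0.75)]
bay_1 [([0.622, -0.187, 0.069], 0.75)]
bay_2 [([0.622, -0.187, 0.069], 0.75)]
brush [([0.53, -0.157, 0.047], 0.67), ([0.632, -0.189, 0.216], 0.62), ([0.616, -0.184, 0.07], 0.32)]
tin [([0.711, 0.223, 0.024], 0.66)]
lid [([0.634, -0.189, 0.215], 0.67), ([0.604, -0.149, 0.304], 0.42)]
```

View pics/scene0.png

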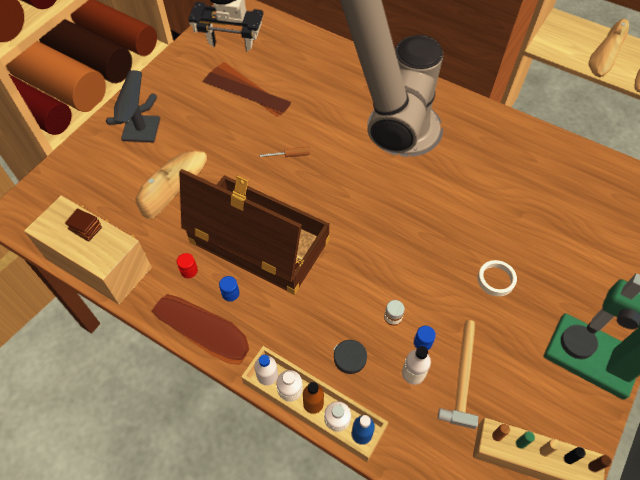

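View pics/side0.png

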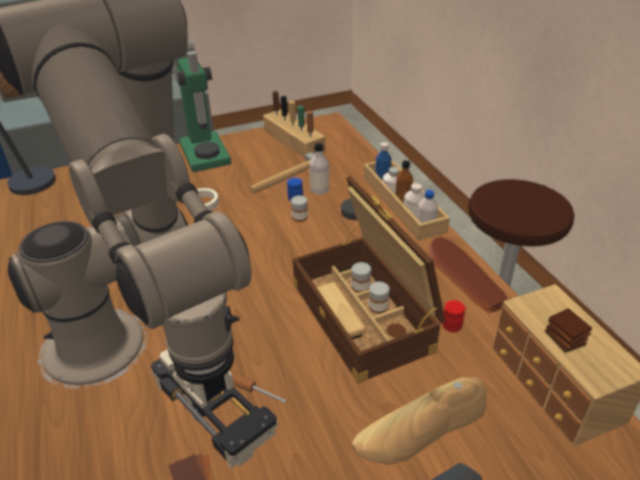

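The scene view shows the loose paper-band jar at about (395,312), with the blue look-alike beside it at (425,337). In the side view the two chest jars are at (361,275) and (379,296), so the near right bay at about (398,325) looks empty. I'll zoom in on the chest next.

```bash
python3 - <<'E'
import cv2
a=cv2.imread("pics/side0.png")[170:380,280:460];cv2.imwrite("pics/c1.png",cv2.resize(a,None,fx=2.85,fy=2.85,interpolation=cv2.INTER_CUBIC))
a=cv2.imread("pics/scene0.png")[160:300,170:340];cv2.imwrite("pics/c2.png",cv2.resize(a,None,fx=4,fy=4,interpolation=cv2.INTER_CUBIC))
E
```

```text
(no output)
```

View pics/c1.png

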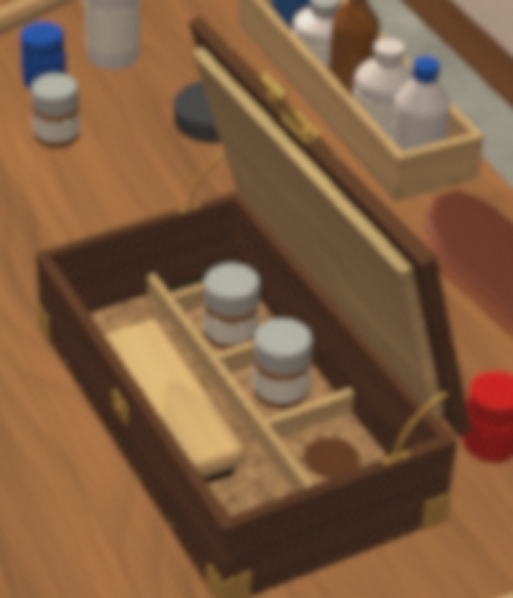

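View pics/c2.png

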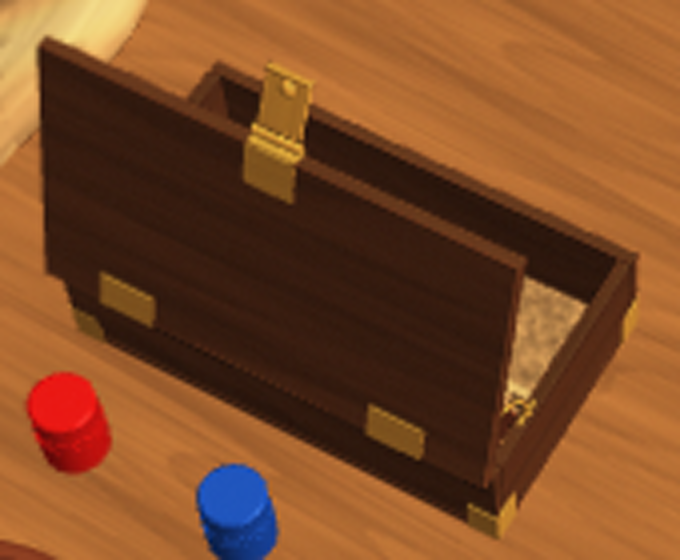

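The crops confirm that bay_2 (the right one) is empty apart from a flat dark disc mark. The hasp stands up beyond the lid's edge, and the lid is open. Next I'll fit the chest pose, lid angle and hasp angle from the corner pixels.

```bash
cat > h.py <<'E'
import numpy as np,cv2
from cell import *
K={}
def proj(c,P):
    if c not in K: K[c]=get_calibration(c)
    k=K[c];W=np.linalg.inv(k["world_from_camera"])
    p=(np.c_[np.atleast_2d(P),np.ones(len(np.atleast_2d(P)))]@W.T)[:,:3]*[1,-1,-1]
    return cv2.projectPoints(p.reshape(-1,1,3),np.zeros(3),np.zeros(3),np.array(k["camera_matrix"]),np.array(k["dist_coeffs"]))[0].reshape(-1,2)
def ray(c,uv,z):
    k=get_calibration(c);W=k["world_from_camera"]
    u=cv2.undistortPoints(np.array([[uv]],float),np.array(k["camera_matrix"]),np.array(k["dist_coeffs"]))[0,0]
    d=W[:3,:3]@[u[0],-u[1],-1];o=W[:3,3];return o+d*(z-o[2])/d[2]
def box2w(q,P):
    x,y,a=q[:3];c,s=np.cos(a),np.sin(a);P=np.atleast_2d(P)
    return np.c_[x+c*P[:,0]-s*P[:,1],y+s*P[:,0]+c*P[:,1],P[:,2]]
def lidp(L,l,y,n): # l along lid from hinge, n out from underside
    return [.095-l*np.cos(L)+n*np.sin(L),y,.085+l*np.sin(L)+n*np.cos(L)]
def hasptip(L,H):
    h=np.array(lidp(L,.195,0,.005));a=H-np.pi/2 # from lid direction towards +n
    d=np.array([-np.cos(L)*np.cos(a)+np.sin(L)*np.sin(a),0,np.sin(L)*np.cos(a)+np.cos(L)*np.sin(a)])
    return h+.044*d
E
python3 - <<'E'
from h import *
from scipy.optimize import least_squares
S=lambda u,v:(280+u/2.85,170+v/2.85); C=lambda u,v:(170+u/4,160+v/4)
fix=[("side",S(38,255),[-.095,.165,.085]),("side",S(232,525),[-.095,-.165,.085]),("side",S(452,445),[.095,-.165,.085]),
("scene",C(218,64),[-.095,-.165,.085]),("scene",C(638,255),[-.095,.165,.085]),("scene",C(505,537),[.095,.165,0])]
lid=[("scene",C(44,49),(.19,-.165,.0125)),("scene",C(518,271),(.19,.165,.0125)),("side",S(193,20),(.19,.165,.0125))]
def f(q):
    r=[]
    for c,uv,P in fix: r+=list(proj(c,box2w(q,P))[0]-uv)
    for c,uv,P in lid: r+=list(proj(c,box2w(q,lidp(q[3],*P)))[0]-uv)
    r+=list(proj("scene",box2w(q,hasptip(q[3],q[4])))[0]-C(290,70))
    return r
o=least_squares(f,[.62,-.15,0,1.27,1.6],loss="soft_l1");q=o.x
print(q.round(4));print(np.round(f(q),1).reshape(-1,2).tolist())
np.save("q.npy",q)
for n,y in(("bay0",.082),("bay1",0),("bay2",-.082)):
    w=box2w(q,[.047,y,.008]);print(n,w.round(4),proj("side",w))
print("disc",ray("side",S(330,458),.008),"jartops",ray("side",S(231,282),.068),ray("side",S(281,336),.068))
print("hasp",box2w(q,hasptip(q[3],q[4])),box2w(q,lidp(q[3],.19,0,.0125)))
g=cv2.imread("pics/scene0.png")
s0=ray("side",S(55,84),.06);s1=ray("scene",(395.5,306),.06);print("jar",s0,s1)
E
```

```text
[ 0.579  -0.1411  0.0604  1.2736  1.3884]
[[-1.6, -2.2], [-2.6, -0.2], [2.1, -3.7], [-1.3, -0.9], [-0.3, -0.5], [-1.8, 0.8], [-1.9, -1.7], [0.8, -1.3], [0.3, -2.8], [0.3, 0.5]]
bay0 [[ 0.621  -0.0564  0.008 ]] [[361.39488727 284.75444942]]
bay1 [[ 0.6259 -0.1382  0.008 ]] [[378.46392702 306.2314816 ]]
bay2 [[ 0.6309 -0.2201  0.008 ]] [[397.06399013 329.63675363]]
disc [ 0.62683959 -0.22182797  0.008     ] jartops [ 0.6140159 -0.0661598  0.068    ] [ 0.6224901  -0.14031318  0.068     ]
hasp [[ 0.60136715 -0.13972191  0.31195163]] [[ 0.63025273 -0.13797548  0.27033132]]
jar [0.5864917  0.27320443 0.06      ] [0.58086492 0.2743011  0.06      ]
```

Emit:
step_arm([
  {"translation":[0,0,-41],"roll":0.12},
  {"translation":[0,0,-41],"roll":0.12},
  {"translation":[0,0,-41],"roll":0.12},
])

```text
time: 1.65
tool_pos: [0.1916, -0.4882, 0.351]
tool_rot: [-3.14, 0.0, 0.008]
contact_force: [-0.2, -1.3, 0.5]
opening: 0.0918
grip_force: 0.0
```

Emit:
step_arm([
  {"translation":[19,-33,-8],"roll":-0.05},
  {"translation":[19,-33,-8],"roll":0},
  {"translation":[19,-33,-8],"roll":0},
  {"translation":[19,-33,-8],"roll":0},
  {"translation":[19,-33,-8],"roll":0},
  {"translation":[19,-33,-8],"roll":0},
  {"translation":[19,-33,-8],"roll":0},
  {"translation":[19,-33,-8],"roll":0},
  {"translation":[19,-33,-8],"roll":0},
  {"translation":[19,-33,-8],"roll":0},
  {"translation":[19,-33,-8],"roll":0},
  {"translation":[19,-33,-8],"roll":0},
  {"translation":[19,-33,-8],"roll":0},
  {"translation":[19,-33,-8],"roll":0},
  {"translation":[19,-33,-8],"roll":0},
  {"translation":[19,-33,-8],"roll":0},
])

```text
time: 2.98
tool_pos: [0.4634, 0.0587, 0.4783]
tool_rot: [3.141, -0.001, 0.064]
contact_force: [0.8, -1.3, 0.3]
opening: 0.0919
grip_force: 0.0
```

```bash
python3 -c "
from cell import *;s=observe();print(s['qpos'].round(3),s['tool_pos'].round(4),s['tool_rot'].round(4))"
```

```text
[-0.038  0.17   1.083 -0.     1.888  1.469] [0.4634 0.0587 0.4783] [ 3.1414e+00 -7.0000e-04  6.4000e-02]
```

Emit:
step_arm([
  {"translation":[0,-41,0],"roll":0},
  {"translation":[41,0,0],"roll":0},
  {"translation":[41,0,0],"roll":0},
  {"translation":[41,0,0],"roll":0},
  {"translation":[41,0,0],"roll":0},
  {"translation":[41,0,0],"roll":0},
  {"translation":[41,0,0],"roll":0},
  {"translation":[41,0,0],"roll":0},
  {"translation":[41,0,0],"roll":0},
  {"translation":[41,0,0],"roll":0},
])

```text
time: 3.82
tool_pos: [0.731, 0.1085, 0.4246]
tool_rot: [-3.136, -0.054, 0.064]
contact_force: [-0.2, 0.4, 0.3]
opening: 0.0919
grip_force: 0.0
```

```bash
python3 -c "
from cell import *;s=observe();print(s['qpos'].round(3),s['tool_pos'].round(4),s['tool_rot'].round(4))"
```

```text
[0.041 0.875 0.04  0.008 2.173 1.553] [0.731  0.1085 0.4246] [-3.136  -0.0543  0.0635]
```

The out-of-reach moves do tilt the tool in the direction I need, so I'll keep going.

Emit:
step_arm([
  {"translation":[41,0,0],"roll":0},
  {"translation":[41,0,0],"roll":0},
  {"translation":[41,0,0],"roll":0},
  {"translation":[41,0,0],"roll":0},
  {"translation":[41,0,0],"roll":0},
  {"translation":[41,0,0],"roll":0},
])

```text
time: 4.32
tool_pos: [0.8243, 0.1038, 0.3586]
tool_rot: [-3.126, -0.197, 0.062]
contact_force: [1.2, -0.1, -0.0]
opening: 0.0915
grip_force: 0.0
```

```bash
python3 -c "
from cell import *;s=observe();print(s['qpos'].round(3),s['tool_pos'].round(4),s['tool_rot'].round(4))"
```

```text
[0.024 0.973 0.037 0.024 1.935 1.543] [0.8243 0.1038 0.3586] [-3.1263 -0.1972  0.062 ]
```

Emit:
step_arm([
  {"translation":[39,-6,-6],"roll":0},
  {"translation":[39,-6,-6],"roll":0},
  {"translation":[39,-6,-6],"roll":0},
  {"translation":[39,-6,-6],"roll":0},
  {"translation":[39,-6,-6],"roll":0},
])

```text
time: 4.73
tool_pos: [0.8677, 0.1259, 0.3582]
tool_rot: [-3.116, -0.326, 0.059]
contact_force: [0.6, 0.0, -0.3]
opening: 0.0916
grip_force: 0.0
```

```bash
python3 -c "
from cell import *;s=observe();print(s['qpos'].round(3),s['tool_pos'].round(4),s['tool_rot'].round(4))"
```

```text
[0.046 0.987 0.037 0.031 1.791 1.565] [0.8677 0.1259 0.3582] [-3.1161 -0.3261  0.0595]
```

Emit:
step_arm([
  {"translation":[30,25,-8],"roll":0},
  {"translation":[30,25,-8],"roll":0},
])

```text
time: 4.9
tool_pos: [0.8815, 0.0767, 0.3683]
tool_rot: [-3.114, -0.365, 0.062]
contact_force: [0.4, -0.7, -0.4]
opening: 0.0917
grip_force: 0.0
```

```bash
python3 -c "
from cell import *;s=observe();print(s['qpos'].round(3),s['tool_pos'].round(4),s['tool_rot'].round(4))"
```

```text
[-0.02   0.979  0.037  0.058  1.763  1.505] [0.8815 0.0767 0.3683] [-3.1143 -0.3648  0.0619]
```

```bash
cat >> h.py <<'E'
from scipy.spatial.transform import Rotation as Ro
def plan(*T):
    s=observe();R=Ro.from_euler("xyz",s["tool_rot"]).as_matrix();p=s["tool_pos"]
    print("t",s["time"],"q",s["qpos"].round(2),"tcp",p.round(4),"rpy",s["tool_rot"].round(3),"F",s["contact_force"].round(1),"op",round(s["opening"],4),"tz",R[:,2].round(3))
    for t in T:
        d=R.T@(np.array(t)-p)*1000;print("->",np.round(t,4),"tool mm",d.round(1),"rows@38",int(np.ceil(np.linalg.norm(d)/38)));p=np.array(t)
E
python3 - <<'E'
from h import *
s=observe();tz=Ro.from_euler("xyz",s["tool_rot"]).as_matrix()[:,2]
g=np.array([.584,.274,.05])+.019*tz
plan(g-.13*tz+[0,0,.03],g)
E
```

```text
t 4.9 q [-0.02  0.98  0.04  0.06  1.76  1.51] tcp [0.8815 0.0767 0.3683] rpy [-3.114 -0.365  0.062] F [ 0.4 -0.7 -0.4] op 0.0917 tz [ 0.354  0.049 -0.934]
-> [0.5447 0.2685 0.1837] tool mm [-368.8 -210.7   62.6] rows@38 12
-> [0.5907 0.2749 0.0323] tool mm [-10.7   0.8 158. ] rows@38 5
```

Emit:
step_arm([
  {"translation":[-31,-17.5,5],"roll":0},
  {"translation":[-31,-17.5,5],"roll":0},
  {"translation":[-31,-17.5,5],"roll":0},
  {"translation":[-31,-17.5,5],"roll":0},
  {"translation":[-31,-17.5,5],"roll":0},
  {"translation":[-31,-17.5,5],"roll":0},
  {"translation":[-31,-17.5,5],"roll":0},
  {"translation":[-31,-17.5,5],"roll":0},
  {"translation":[-31,-17.5,5],"roll":0},
  {"translation":[-31,-17.5,5],"roll":0},
  {"translation":[-31,-17.5,5],"roll":0},
  {"translation":[-28,-17.5,5],"roll":0},
  {"translation":[0,0,0],"roll":0},
], fingers=0.74)

```text
time: 5.98
tool_pos: [0.5757, 0.2521, 0.203]
tool_rot: [-3.115, -0.357, 0.061]
contact_force: [-1.1, 0.3, -0.6]
opening: 0.0681
grip_force: 0.0
```

```bash
python3 - <<'E'
from h import *
im=read_camera("wrist");cv2.imwrite("pics/w1.png",im[:,:,::-1])
print([(np.round(d["at"],3).tolist(),round(d["confidence"],2)) for d in search_frame("wrist","jar")])
print("jar px",proj("wrist",[[.584,.274,.06],[.584,.274,0]]))
s=observe();tz=Ro.from_euler("xyz",s["tool_rot"]).as_matrix()[:,2]
g=np.array([.584,.274,.05])+.019*tz
plan(g-.07*tz,g)
E
```

```text
[([0.608, 0.363, 0.061], 0.83), ([0.611, -0.042, 0.035], 0.68), ([0.59, 0.27, 0.061], 0.56)]
jar px [[296.41252484 284.33746453]
 [301.28153141 281.44604197]]
t 6.0833 q [ 0.32  0.38  1.59 -0.09  0.82  1.87] tcp [0.5813 0.2509 0.2067] rpy [-3.114 -0.365  0.06 ] F [0.9 0.4 0.3] op 0.068 tz [ 0.355  0.049 -0.934]
-> [0.5659 0.2715 0.0976] tool mm [-52.2 -18.8  97.4] rows@38 3
-> [0.5907 0.2749 0.0323] tool mm [-0.  0. 70.] rows@38 2
```

View pics/w1.png

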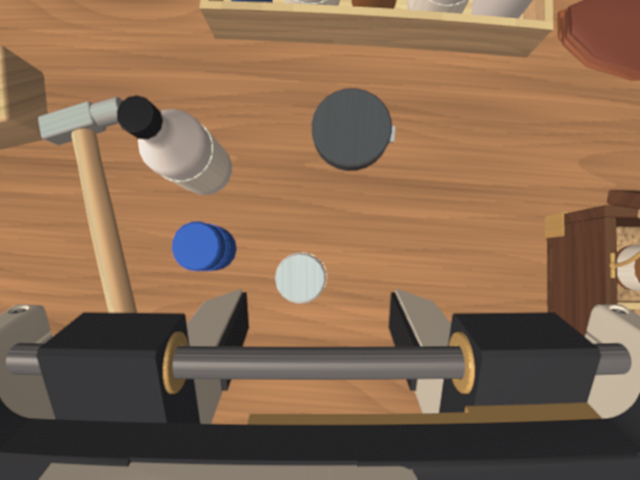

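The wrist view shows the jar lid centred at about (301,278), clear of both fingers, with the blue look-alike at (203,246). I'll refine the jar position from this.

```bash
python3 - <<'E'
from h import *
j=ray("wrist",(301,278),.06);print(j)
s=observe();tz=Ro.from_euler("xyz",s["tool_rot"]).as_matrix()[:,2]
j=(j+np.array([.584,.274,.06]))/2
g=np.array([j[0],j[1],.05])+.019*tz
plan(g-.07*tz,g)
E
```

```text
[0.58986394 0.27034427 0.06      ]
t 6.0833 q [ 0.32  0.38  1.59 -0.09  0.82  1.87] tcp [0.5813 0.2509 0.2067] rpy [-3.114 -0.365  0.06 ] F [0.9 0.4 0.3] op 0.068 tz [ 0.355  0.049 -0.934]
-> [0.5689 0.2697 0.0976] tool mm [-49.5 -16.8  98.4] rows@38 3
-> [0.5937 0.2731 0.0323] tool mm [-0.  0. 70.] rows@38 2
```

Emit:
step_arm([
  {"translation":[-16.5,-5.6,30],"roll":0},
  {"translation":[-16.5,-5.6,30],"roll":0},
  {"translation":[-16.5,-5.6,30],"roll":0},
  {"translation":[0,0,8],"roll":0},
  {"translation":[0,0,0],"roll":0},
  {"translation":[0,0,0],"roll":0},
])

```text
time: 6.58
tool_pos: [0.5718, 0.2688, 0.0996]
tool_rot: [-3.113, -0.368, 0.056]
contact_force: [0.3, -0.1, 0.6]
opening: 0.0678
grip_force: 0.0
```

```bash
python3 - <<'E'
from h import *
im=read_camera("wrist");hsv=cv2.cvtColor(im,cv2.COLOR_RGB2HSV)
print([(np.round(d["at"],4).tolist(),round(d["confidence"],2)) for d in search_frame("wrist","jar")])
cv2.imwrite("pics/w2.png",im[:,:,::-1])
s=observe();tz=Ro.from_euler("xyz",s["tool_rot"]).as_matrix()[:,2]
g=np.array([.587,.272,.05])+.019*tz
plan(g)
print(proj("wrist",[.587,.272,.06]))
E
```

```text
[([0.6065, 0.3628, 0.0595], 0.64), ([0.5861, 0.2725, 0.0616], 0.59)]
t 6.6833 q [ 0.36  0.51  1.72 -0.15  0.56  1.98] tcp [0.5718 0.269  0.1008] rpy [-3.112 -0.37   0.056] F [-0.4 -1.4  0.8] op 0.0677 tz [ 0.359  0.05  -0.932]
-> [0.5938 0.2729 0.0323] tool mm [-4.1 -0.6 71.9] rows@38 2
[[316.41499123 275.15240579]]
```

View pics/w2.png

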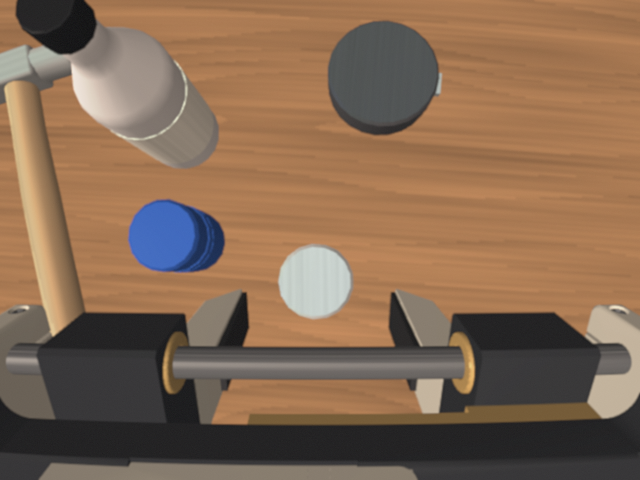

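The jar lid is centred between the fingers at (315,282), so I can descend and grip.

Emit:
step_arm([
  {"translation":[-2,0,24],"roll":0},
  {"translation":[-2,0,24],"roll":0},
  {"translation":[-2,-0.5,24],"roll":0},
  {"translation":[0,0,0],"roll":0},
  {"translation":[0,0,0],"roll":0},
])

```text
time: 7.1
tool_pos: [0.5901, 0.2724, 0.0295]
tool_rot: [-3.114, -0.366, 0.057]
contact_force: [0.7, -1.3, 0.1]
opening: 0.0677
grip_force: 0.0
```

Emit:
step_arm([
  {"translation":[0,0,0],"roll":0},
  {"translation":[0,0,0],"roll":0},
  {"translation":[0,0,0],"roll":0},
  {"translation":[0,0,0],"roll":0},
  {"translation":[0,0,0],"roll":0},
  {"translation":[0,0,0],"roll":0},
], fingers=0.4, grip_force=15)

```text
time: 7.6
tool_pos: [0.5901, 0.2729, 0.0303]
tool_rot: [-3.113, -0.368, 0.058]
contact_force: [-1.7, -1.0, 6.0]
opening: 0.0462
grip_force: 15.0
```

```bash
python3 - <<'E'
from h import *
plan()
print(observe()["grip_force"])
E
```

```text
t 7.6 q [ 0.35  0.64  1.72 -0.19  0.43  2.02] tcp [0.5901 0.2729 0.0303] rpy [-3.113 -0.368  0.058] F [-1.7 -1.   6. ] op 0.0462 tz [ 0.357  0.049 -0.933]
15.011698454618454
```

Emit:
step_arm([
  {"translation":[0,0,0],"roll":0},
  {"translation":[0,0,0],"roll":0},
  {"translation":[0,0,0],"roll":0},
  {"translation":[2.9,0,-7.5],"roll":0},
  {"translation":[0,0,0],"roll":0},
  {"translation":[0,0,0],"roll":0},
], fingers=0.6)

```text
time: 8.1
tool_pos: [0.5898, 0.2726, 0.0374]
tool_rot: [-3.113, -0.366, 0.057]
contact_force: [-0.4, 1.1, 0.1]
opening: 0.0553
grip_force: 0.0
```

Emit:
step_arm([
  {"translation":[0,0,0],"roll":0},
  {"translation":[0,0,0],"roll":0},
  {"translation":[0,0,0],"roll":0},
  {"translation":[0,0,0],"roll":0},
  {"translation":[0,0,0],"roll":0},
], fingers=0.4, grip_force=20)

```text
time: 8.52
tool_pos: [0.5894, 0.2724, 0.0367]
tool_rot: [-3.114, -0.365, 0.057]
contact_force: [-0.7, -1.3, 0.5]
opening: 0.0454
grip_force: 20.0
```

```bash
python3 - <<'E'
from h import *
p=observe()["tool_pos"]
up=p+[0,0,.25]
T=[.625,-.218,p[2]+.0085]
s=observe();tz=Ro.from_euler("xyz",s["tool_rot"]).as_matrix()[:,2]
plan(up,np.array(T)-.25*tz+[-.0,0,.0],T)
E
```

```text
t 8.5167 q [ 0.35  0.63  1.72 -0.18  0.44  2.01] tcp [0.5894 0.2724 0.0367] rpy [-3.114 -0.365  0.057] F [-0.7 -1.3  0.5] op 0.0454 tz [ 0.355  0.048 -0.934]
-> [0.5894 0.2724 0.2867] tool mm [  89.3   -6.5 -233.4] rows@38 7
-> [ 0.5363 -0.2301  0.2786] tool mm [-79.4 497.8 -35.6] rows@38 14
-> [ 0.625  -0.218   0.0452] tool mm [  0.   0. 250.] rows@38 7
```

Emit:
step_arm([
  {"translation":[7,-0.5,-18.5],"roll":0},
  {"translation":[7,-0.5,-18.5],"roll":0},
  {"translation":[7,-0.5,-18.5],"roll":0},
  {"translation":[2,-0.6,-33],"roll":0},
  {"translation":[2,-0.6,-33],"roll":0},
  {"translation":[2,-0.6,-33],"roll":0},
  {"translation":[2,-0.6,-33],"roll":0},
  {"translation":[2,-0.6,-33],"roll":0},
  {"translation":[2,-0.6,-33],"roll":0},
  {"translation":[0,0,0],"roll":0},
])

```text
time: 9.35
tool_pos: [0.5308, 0.2681, 0.2929]
tool_rot: [-3.109, -0.376, 0.057]
contact_force: [1.4, 0.2, -0.4]
opening: 0.0456
grip_force: 20.0
```

```bash
python3 - <<'E'
from h import *
s=observe();tz=Ro.from_euler("xyz",s["tool_rot"]).as_matrix()[:,2]
T=[.625,-.218,.0452]
plan(np.array(T)-.25*tz,T)
print(s["grip_force"])
E
```

```text
t 9.35 q [ 0.39  0.24  1.55 -0.11  0.99  1.94] tcp [0.5308 0.2681 0.2929] rpy [-3.109 -0.376  0.057] F [ 1.4  0.2 -0.4] op 0.0456 tz [ 0.365  0.053 -0.93 ]
-> [ 0.5338 -0.2312  0.2776] tool mm [-29.1 498.6 -11.1] rows@38 14
-> [ 0.625  -0.218   0.0452] tool mm [ -0.   0. 250.] rows@38 7
19.964797496795654
```

Emit:
step_arm([
  {"translation":[-2,33,-0.7],"roll":0},
  {"translation":[-2,33,-0.7],"roll":0},
  {"translation":[-2,33,-0.7],"roll":0},
  {"translation":[-2,33,-0.7],"roll":0},
  {"translation":[-2,33,-0.7],"roll":0},
  {"translation":[-2,33,-0.7],"roll":0},
  {"translation":[-2,33,-0.7],"roll":0},
  {"translation":[-2,33,-0.7],"roll":0},
  {"translation":[-2,33,-0.7],"roll":0},
  {"translation":[-2,33,-0.7],"roll":0},
  {"translation":[-2,33,-0.7],"roll":0},
  {"translation":[-2,33,-0.7],"roll":0},
  {"translation":[-2,33,-0.7],"roll":0},
  {"translation":[-2,33,-0.7],"roll":0},
  {"translation":[-2,33,-0.7],"roll":0},
  {"translation":[0,0,0],"roll":0},
  {"translation":[0,0,0],"roll":0},
])

```text
time: 10.77
tool_pos: [0.5309, -0.2304, 0.27]
tool_rot: [-3.112, -0.363, 0.054]
contact_force: [-0.2, 1.1, -1.8]
opening: 0.0457
grip_force: 20.0
```

```bash
python3 - <<'E'
from h import *
im=read_camera("side");cv2.imwrite("pics/s2.png",cv2.resize(im[130:400,220:480,::-1],None,fx=2.2,fy=2.2,interpolation=cv2.INTER_CUBIC))
s=observe();tz=Ro.from_euler("xyz",s["tool_rot"]).as_matrix()[:,2]
T=[.625,-.218,.0452]
plan(np.array(T)-.08*tz,T)
print(s["grip_force"])
E
```

```text
t 10.8167 q [-0.69  0.25  1.59  0.3   1.07  0.71] tcp [ 0.531  -0.229   0.2703] rpy [-3.112 -0.364  0.055] F [-0.   0.9 -1.1] op 0.0455 tz [ 0.353  0.049 -0.934]
-> [ 0.5967 -0.222   0.1199] tool mm [  8.2   1.5 164. ] rows@38 5
-> [ 0.625  -0.218   0.0452] tool mm [-0. -0. 80.] rows@38 3
19.965971410274506
```

View pics/s2.png

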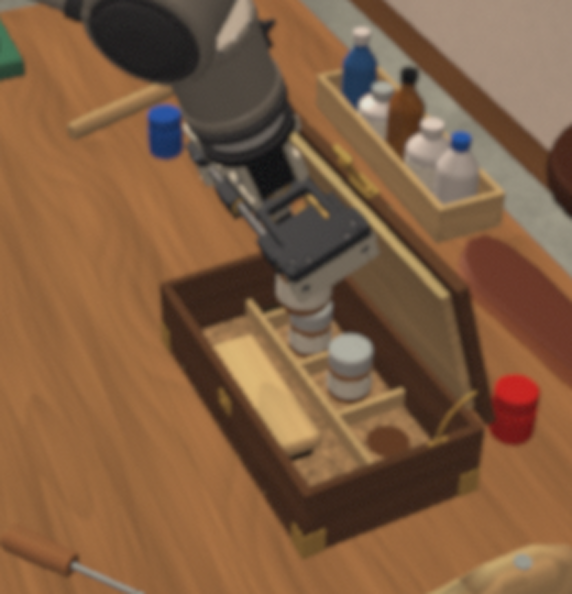

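The jar hangs upright in the gripper, in front of the lid, and bay_2 (the brown disc) is clear, so I'll descend in stages.

Emit:
step_arm([
  {"translation":[1.6,0.3,33],"roll":0},
  {"translation":[1.6,0.3,33],"roll":0},
  {"translation":[1.6,0.3,33],"roll":0},
  {"translation":[1.6,0.3,33],"roll":0},
  {"translation":[1.6,0.3,32],"roll":0},
  {"translation":[0,0,0],"roll":0},
  {"translation":[0,0,0],"roll":0},
])

```text
time: 11.4
tool_pos: [0.5967, -0.2196, 0.1195]
tool_rot: [-3.111, -0.362, 0.059]
contact_force: [0.5, 0.0, -1.0]
opening: 0.0456
grip_force: 20.0
```

```bash
python3 - <<'E'
from h import *
im=read_camera("side");cv2.imwrite("pics/s3.png",cv2.resize(im[150:390,250:470,::-1],None,fx=2.5,fy=2.5,interpolation=cv2.INTER_CUBIC))
plan([.625,-.218,.0552],[.625,-.218,.0452])
E
```

```text
t 11.45 q [-0.6   0.5   1.66  0.36  0.74  0.67] tcp [ 0.5974 -0.2207  0.1216] rpy [-3.113 -0.365  0.059] F [-0.   0.1  0.1] op 0.0457 tz [ 0.355  0.049 -0.934]
-> [ 0.625  -0.218   0.0552] tool mm [ 2.2  0.9 71.9] rows@38 2
-> [ 0.625  -0.218   0.0452] tool mm [-3.6  0.3  9.3] rows@38 1
```

View pics/s3.png

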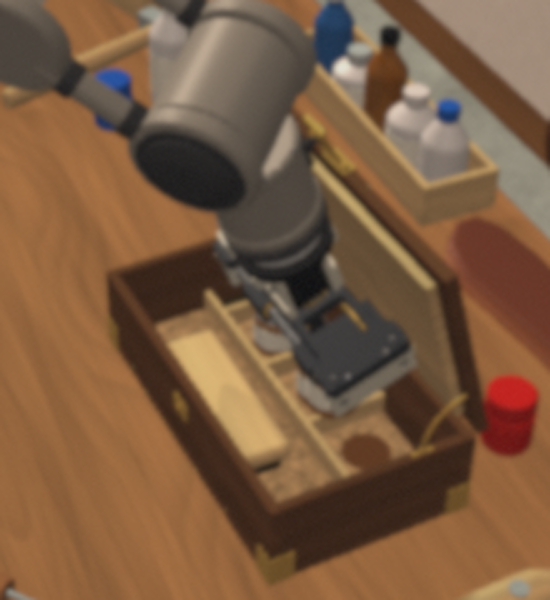

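The gripper is clear of the lid and heading into the empty bay. I'll lower it gently.

Emit:
step_arm([
  {"translation":[0.7,0.3,24],"roll":0},
  {"translation":[0.7,0.3,24],"roll":0},
  {"translation":[0.8,0.3,24],"roll":0},
  {"translation":[0,0,0],"roll":0},
  {"translation":[0,0,0],"roll":0},
])

```text
time: 11.87
tool_pos: [0.6251, -0.2191, 0.0561]
tool_rot: [-3.114, -0.366, 0.058]
contact_force: [-0.5, 0.2, -1.1]
opening: 0.0456
grip_force: 20.0
```

```bash
python3 - <<'E'
from h import *
plan([.625,-.218,.0452])
E
```

```text
t 11.8667 q [-0.57  0.63  1.64  0.41  0.63  0.64] tcp [ 0.6251 -0.2191  0.0561] rpy [-3.114 -0.366  0.058] F [-0.5  0.2 -1.1] op 0.0456 tz [ 0.356  0.048 -0.933]
-> [ 0.625  -0.218   0.0452] tool mm [-3.9 -0.8 10.2] rows@38 1
```

Emit:
step_arm([
  {"translation":[-1.4,0,3.7],"roll":0},
  {"translation":[-1.1,0,2.8],"roll":0},
  {"translation":[-0.8,0,1.8],"roll":0},
  {"translation":[0,0,0],"roll":0},
])

```text
time: 12.2
tool_pos: [0.6247, -0.2192, 0.0464]
tool_rot: [-3.114, -0.366, 0.057]
contact_force: [-0.3, 1.1, -1.3]
opening: 0.0455
grip_force: 20.0
```

Emit:
step_arm([
  {"translation":[-0.6,0,1.4],"roll":0},
  {"translation":[0,0,0],"roll":0},
  {"translation":[0,0,0],"roll":0},
])

```text
time: 12.45
tool_pos: [0.625, -0.2192, 0.0447]
tool_rot: [-3.114, -0.366, 0.057]
contact_force: [-1.6, -1.3, 1.2]
opening: 0.0457
grip_force: 20.0
```

Emit:
step_arm([
  {"translation":[-0.5,0,1.0],"roll":0},
  {"translation":[0,0,0],"roll":0},
  {"translation":[0,0,0],"roll":0},
])

```text
time: 12.7
tool_pos: [0.6252, -0.2192, 0.0447]
tool_rot: [-3.115, -0.367, 0.058]
contact_force: [-3.1, 2.0, 8.0]
opening: 0.0456
grip_force: 20.0
```

Contact confirmed (8 N), so I'll release and retreat along the tool axis.

Emit:
step_arm([
  {"translation":[0,0,0],"roll":0},
  {"translation":[0,0,0],"roll":0},
  {"translation":[0,0,0],"roll":0},
  {"translation":[0,0,0],"roll":0},
  {"translation":[0,0,-8],"roll":0},
  {"translation":[0,0,-20],"roll":0},
  {"translation":[0,0,-35],"roll":0},
  {"translation":[0,0,-40],"roll":0},
  {"translation":[0,0,-40],"roll":0},
  {"translation":[0,0,-40],"roll":0},
  {"translation":[0,0,-40],"roll":0},
  {"translation":[0,0,-40],"roll":0},
  {"translation":[0,0,-30],"roll":0},
  {"translation":[0,0,0],"roll":0},
], fingers=0.62)

```text
time: 13.87
tool_pos: [0.5209, -0.2348, 0.3246]
tool_rot: [-3.123, -0.374, 0.059]
contact_force: [0.8, -1.3, -0.1]
opening: 0.0568
grip_force: 0.0
```

```bash
python3 - <<'E'
from h import *
im=read_camera("side");cv2.imwrite("pics/s4.png",cv2.resize(im[100:390,220:490,::-1],None,fx=2.0,fy=2.0,interpolation=cv2.INTER_CUBIC))
print([(np.round(d["at"],4).tolist(),round(d["confidence"],2)) for d in search_frame("side","jar")])
im=read_camera("wrist")
print([(np.round(d["at"],4).tolist(),round(d["confidence"],2)) for d in search_frame("wrist","jar")])
plan()
E
```

```text
[([0.7446, -0.2651, 0.0494], 0.87), ([0.6119, -0.2322, 0.0546], 0.83), ([0.5999, 0.3495, 0.0437], 0.76), ([0.6127, -0.1516, 0.0591], 0.67), ([0.6025, -0.0755, 0.053], 0.63)]
[([0.7458, -0.2522, 0.0607], 0.89), ([0.6217, -0.1443, 0.0694], 0.84), ([0.6158, -0.2224, 0.0678], 0.75), ([0.615, -0.0684, 0.0709], 0.59), ([0.7466, -0.1194, 0.057], 0.58)]
t 14.0667 q [-0.71  0.21  1.52  0.29  1.18  0.72] tcp [ 0.5202 -0.2327  0.3156] rpy [-3.112 -0.364  0.057] F [-0.4  0.6 -1. ] op 0.0568 tz [ 0.353  0.05  -0.934]
```

View pics/s4.png

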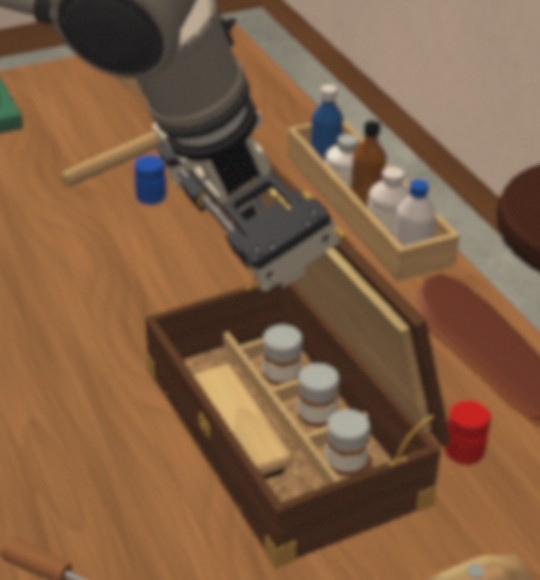

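The jar stands upright in bay_2 with its lid at about (348,428) in the crop, next to the other two jars. Next I'll work out the path for closing the lid.

```bash
cat >> h.py <<'E'
def lidtcp(L,l,y,n=.0125):
    s=observe();R=Ro.from_euler("xyz",s["tool_rot"]).as_matrix();q=np.load("q.npy")
    return box2w(q,lidp(L,l,y,n))[0]+.0095*R[:,0]
E
python3 - <<'E'
from h import *
Y=-.122
st=lidtcp(1.2736,.165,Y,.030)
a=[.52,st[1],.36];b=[st[0]+.01,st[1],.36]
plan(a,b,st,*[lidtcp(L,.16,Y) for L in np.linspace(1.2,0,11)])
E
```

```text
t 14.0667 q [-0.71  0.21  1.52  0.29  1.18  0.72] tcp [ 0.5202 -0.2327  0.3156] rpy [-3.112 -0.364  0.057] F [-0.4  0.6 -1. ] op 0.0568 tz [ 0.353  0.05  -0.934]
-> [ 0.52   -0.2578  0.36  ] tool mm [ 14.3  23.8 -42.8] rows@38 2
-> [ 0.6805 -0.2578  0.36  ] tool mm [149.7  10.8  56.7] rows@38 5
-> [ 0.6705 -0.2578  0.2549] tool mm [-46.7   2.2  94.6] rows@38 3
-> [ 0.6438 -0.2594  0.242 ] tool mm [-29.5   0.2   2.6] rows@38 1
-> [ 0.6258 -0.2605  0.2354] tool mm [-19.2   0.1  -0.2] rows@38 1
-> [ 0.6087 -0.2615  0.2266] tool mm [-19.1   0.1   2.1] rows@38 1
-> [ 0.5928 -0.2625  0.2159] tool mm [-18.7   0.2   4.4] rows@38 1
-> [ 0.5782 -0.2634  0.2033] tool mm [-18.1   0.2   6.6] rows@38 1
-> [ 0.5653 -0.2642  0.189 ] tool mm [-17.2   0.3   8.7] rows@38 1
-> [ 0.5542 -0.2648  0.1734] tool mm [-16.    0.4  10.7] rows@38 1
-> [ 0.545  -0.2654  0.1564] tool mm [-14.6   0.4  12.5] rows@38 1
-> [ 0.5379 -0.2658  0.1386] tool mm [-13.    0.4  14.2] rows@38 1
-> [ 0.533  -0.2661  0.1199] tool mm [-11.2   0.5  15.6] rows@38 1
-> [ 0.5304 -0.2663  0.1009] tool mm [-9.3  0.5 16.9] rows@38 1
```

Emit:
step_arm([
  {"translation":[7,12,-21.5],"roll":0},
  {"translation":[7,12,-21.5],"roll":0},
  {"translation":[30,2,11.4],"roll":0},
  {"translation":[30,2,11.4],"roll":0},
  {"translation":[30,2,11.4],"roll":0},
  {"translation":[30,2,11.4],"roll":0},
  {"translation":[30,2,11.4],"roll":0},
  {"translation":[0,0,0],"roll":0},
  {"translation":[0,0,0],"roll":0},
], fingers=0)

```text
time: 14.82
tool_pos: [0.6819, -0.2566, 0.3567]
tool_rot: [-3.11, -0.36, 0.058]
contact_force: [-0.2, -0.8, -0.9]
opening: 0.0026
grip_force: 0.0
```

```bash
python3 - <<'E'
from h import *
st=lidtcp(1.2736,.165,-.122,.030)
plan(st)
E
```

```text
t 14.8167 q [-0.57  0.51  0.97  0.24  1.39  0.93] tcp [ 0.6819 -0.2566  0.3567] rpy [-3.11  -0.36   0.058] F [-0.2 -0.8 -0.9] op 0.0026 tz [ 0.35   0.052 -0.935]
-> [ 0.6705 -0.2578  0.2549] tool mm [-46.6   3.4  91.2] rows@38 3
```

Emit:
step_arm([
  {"translation":[-12,1,30],"roll":0},
  {"translation":[-15,1,30],"roll":0},
  {"translation":[-19,1,30],"roll":0},
  {"translation":[0,0,0],"roll":0},
  {"translation":[-15,0,1],"roll":0},
  {"translation":[-15,0,1],"roll":0},
  {"translation":[-19,0,0],"roll":0},
  {"translation":[-19,0,2],"roll":0},
  {"translation":[0,0,0],"roll":0},
])

```text
time: 15.57
tool_pos: [0.6061, -0.2623, 0.2337]
tool_rot: [-3.113, -0.365, 0.056]
contact_force: [0.3, -0.1, 0.2]
opening: 0.0006
grip_force: 0.0
```

```bash
python3 - <<'E'
from h import *
read_camera("scene")
print([(np.round(d["at"],3).tolist(),round(d["confidence"],2)) for n in("lid_edge","hasp_tip") for d in search_frame("scene",n)])
plan(*[lidtcp(L,.155,-.122) for L in (.93,.8,.65,.5,.35,.2,.08,0)])
E
```

```text
[([0.622, -0.131, 0.177], 0.87), ([0.55, -0.148, 0.265], 0.65)]
t 15.7167 q [-0.65  0.43  1.42  0.3   1.04  0.74] tcp [ 0.6091 -0.2628  0.2348] rpy [-3.115 -0.368  0.057] F [-0.6 -0.1 -0.2] op 0.0004 tz [ 0.357  0.047 -0.933]
-> [ 0.6076 -0.2616  0.2201] tool mm [-6.6 -0.9 13.2] rows@38 1
-> [ 0.5912 -0.2626  0.2083] tool mm [-19.5   0.2   5.1] rows@38 1
-> [ 0.5745 -0.2636  0.1922] tool mm [-21.5   0.3   9. ] rows@38 1
-> [ 0.5603 -0.2645  0.1737] tool mm [-19.9   0.4  12.1] rows@38 1
-> [ 0.549  -0.2651  0.1533] tool mm [-17.9   0.4  15. ] rows@38 1
-> [ 0.5409 -0.2656  0.1315] tool mm [-15.4   0.5  17.5] rows@38 1
-> [ 0.5368 -0.2659  0.1133] tool mm [-10.3   0.4  15.5] rows@38 1
-> [ 0.5354 -0.266   0.1009] tool mm [-5.8  0.3 11. ] rows@38 1
```

Emit:
step_arm([
  {"translation":[-6,0,13],"roll":0},
  {"translation":[-19,0,5],"roll":0},
  {"translation":[-21,0,9],"roll":0},
  {"translation":[-20,0,12],"roll":0},
  {"translation":[-18,0,15],"roll":0},
  {"translation":[0,0,0],"roll":0},
  {"translation":[0,0,0],"roll":0},
])

```text
time: 16.3
tool_pos: [0.5496, -0.2642, 0.1527]
tool_rot: [-3.113, -0.365, 0.057]
contact_force: [1.3, -0.5, 0.7]
opening: 0.0003
grip_force: 0.0
```

```bash
python3 - <<'E'
from h import *
plan(*[lidtcp(L,.155,-.122) for L in (.2,.08,0,-.015)])
E
```

```text
t 16.3 q [-0.72  0.43  1.68  0.38  0.83  0.56] tcp [ 0.5496 -0.2642  0.1527] rpy [-3.113 -0.365  0.057] F [ 1.3 -0.5  0.7] op 0.0003 tz [ 0.355  0.049 -0.934]
-> [ 0.5409 -0.2656  0.1314] tool mm [-15.8   1.4  16.7] rows@38 1
-> [ 0.5369 -0.2659  0.1132] tool mm [-10.3   0.5  15.5] rows@38 1
-> [ 0.5354 -0.266   0.1009] tool mm [-5.8  0.3 11. ] rows@38 1
-> [ 0.5352 -0.266   0.0986] tool mm [-1.   0.1  2.1] rows@38 1
```

Emit:
step_arm([
  {"translation":[-8,0.5,8.5],"roll":0},
  {"translation":[-8,0.5,8.5],"roll":0},
  {"translation":[-5,0,8],"roll":0},
  {"translation":[-5,0,8],"roll":0},
  {"translation":[-3,0,5],"roll":0},
  {"translation":[0,0,0],"roll":0},
  {"translation":[0,0,0],"roll":0},
])

```text
time: 16.88
tool_pos: [0.5355, -0.2644, 0.1062]
tool_rot: [-3.113, -0.365, 0.057]
contact_force: [-0.6, -0.0, -0.4]
opening: 0.0002
grip_force: 0.0
```

Emit:
step_arm([
  {"translation":[-1,0,3],"roll":0},
  {"translation":[-1,0,2],"roll":0},
  {"translation":[0,0,0],"roll":0},
])

```text
time: 17.13
tool_pos: [0.5356, -0.2648, 0.1012]
tool_rot: [-3.114, -0.366, 0.058]
contact_force: [0.2, -0.8, 1.6]
opening: 0.0004
grip_force: 0.6
```

Emit:
step_arm([
  {"translation":[-0.5,0,1.4],"roll":0},
  {"translation":[0,0,0],"roll":0},
  {"translation":[0,0,0],"roll":0},
])

```text
time: 17.38
tool_pos: [0.5358, -0.2648, 0.1007]
tool_rot: [-3.115, -0.367, 0.058]
contact_force: [-1.4, 1.7, 6.5]
opening: 0.0001
grip_force: 3.3
```

Emit:
step_arm([
  {"translation":[-0.5,0,1.4],"roll":0},
  {"translation":[0,0,0],"roll":0},
  {"translation":[0,0,0],"roll":0},
])

```text
time: 17.63
tool_pos: [0.536, -0.2649, 0.1002]
tool_rot: [-3.115, -0.368, 0.058]
contact_force: [-5.3, 1.7, 14.8]
opening: 0.0001
grip_force: 7.5
```

The lid is shut: the fingertip height matches the predicted shut height and the force rises against the rim. On to the hasp.

```bash
cat >> h.py <<'E'
def htcp(H,r,n=.0015,y=0):
    s=observe();R=Ro.from_euler("xyz",s["tool_rot"]).as_matrix();q=np.load("q.npy")
    P=[-.100-r*np.sin(H)-n*np.cos(H),y,.090-r*np.cos(H)+n*np.sin(H)]
    return box2w(q,P)[0]-.0095*R[:,0]
E
python3 - <<'E'
from h import *
p=observe()["tool_pos"]
a=htcp(1.57,.032)+[0,0,.06]
plan(p+[0,0,.07],[a[0],a[1],p[2]+.07],*[htcp(H,.032) for H in(1.8,1.5,1.2,.9,.6,.3,0,-.05)])
E
```

```text
t 17.6333 q [-0.74  0.48  1.77  0.44  0.7   0.46] tcp [ 0.536  -0.2649  0.1002] rpy [-3.115 -0.368  0.058] F [-5.3  1.7 14.8] op 0.0001 tz [ 0.357  0.047 -0.933]
-> [ 0.536  -0.2649  0.1702] tool mm [ 25.2  -1.7 -65.3] rows@38 2
-> [ 0.4384 -0.1496  0.1702] tool mm [ -84.6 -121.6  -29.4] rows@38 4
-> [ 0.4396 -0.1495  0.0953] tool mm [-25.8   1.8  70.3] rows@38 2
-> [ 0.4384 -0.1496  0.0858] tool mm [-4.5  0.2  8.4] rows@38 1
-> [ 0.4401 -0.1495  0.0764] tool mm [-1.8  0.2  9.4] rows@38 1
-> [ 0.4444 -0.1492  0.0679] tool mm [1.  0.2 9.5] rows@38 1
-> [ 0.4511 -0.1488  0.061 ] tool mm [3.8 0.2 8.8] rows@38 1
-> [ 0.4595 -0.1483  0.0565] tool mm [6.2 0.2 7.3] rows@38 1
-> [ 0.4689 -0.1477  0.0546] tool mm [8.1 0.1 5.1] rows@38 1
-> [ 0.4705 -0.1476  0.0545] tool mm [1.5 0.  0.6] rows@38 1
```

Emit:
step_arm([
  {"translation":[9,-0.5,-23],"roll":0},
  {"translation":[16,-1,-42],"roll":0},
  {"translation":[-17,-24,-6],"roll":0},
  {"translation":[-17,-24,-6],"roll":0},
  {"translation":[-17,-24,-6],"roll":0},
  {"translation":[-17,-25,-6],"roll":0},
  {"translation":[-17,-25,-6],"roll":0},
  {"translation":[0,0,0],"roll":0},
  {"translation":[0,0,0],"roll":0},
])

```text
out of range; nothing moved
```

Emit:
step_arm([
  {"translation":[0,0,0],"roll":0},
])

```text
time: 17.72
tool_pos: [0.536, -0.2649, 0.1003]
tool_rot: [-3.115, -0.368, 0.058]
contact_force: [-5.5, 1.9, 15.4]
opening: 0.0007
grip_force: 7.5
```

Emit:
step_arm([
  {"translation":[9,-0.5,-23],"roll":0},
  {"translation":[16,-1,-41],"roll":0},
  {"translation":[-17,-24,-6],"roll":0},
  {"translation":[-17,-24,-6],"roll":0},
  {"translation":[-17,-24,-6],"roll":0},
  {"translation":[-17,-25,-6],"roll":0},
  {"translation":[-17,-25,-6],"roll":0},
  {"translation":[0,0,0],"roll":0},
  {"translation":[0,0,0],"roll":0},
])

```text
time: 18.47
tool_pos: [0.4371, -0.1481, 0.1656]
tool_rot: [-3.114, -0.366, 0.058]
contact_force: [0.2, -0.7, 1.1]
opening: 0.0003
grip_force: 0.0
```

```bash
python3 - <<'E'
from h import *
for c in("scene","side"):
    read_camera(c)
    print(c,[(n,np.round(d["at"],3).tolist(),round(d["confidence"],2)) for n in("lid_edge","hasp_tip") for d in search_frame(c,n)[:2]])
q=np.load("q.npy");print("lid mid shut",box2w(q,[0,0,.0975]),"hasp",[box2w(q,hasptip(0,H)).round(3) for H in(1.2,1.4,1.6,2)])
plan(*[htcp(H,.032) for H in(1.8,1.5,1.2,.9,.6,.3,0,-.05)])
E
```

```text
scene [('lid_edge', [0.581, -0.137, 0.097], 0.7), ('hasp_tip', [0.454, -0.151, 0.083], 0.56), ('hasp_tip', [0.597, -0.129, 0.096], 0.35)]
side [('lid_edge', [0.576, -0.181, 0.102], 0.57), ('lid_edge', [0.46, -0.155, 0.085], 0.17), ('hasp_tip', [0.455, -0.15, 0.091], 0.59), ('hasp_tip', [0.54, -0.48, 0.054], 0.39)]
lid mid shut [[ 0.57903324 -0.14107223  0.0975    ]] hasp [array([[ 0.438, -0.15 ,  0.074]]), array([[ 0.436, -0.15 ,  0.083]]), array([[ 0.435, -0.15 ,  0.091]]), array([[ 0.439, -0.15 ,  0.108]])]
t 18.7667 q [-0.68  0.15  2.05  0.4   0.73  0.55] tcp [ 0.4383 -0.1498  0.1652] rpy [-3.114 -0.365  0.057] F [ 0.2  0.4 -0.3] op 0.0007 tz [ 0.355  0.048 -0.934]
-> [ 0.4396 -0.1495  0.0953] tool mm [-23.7   1.6  65.7] rows@38 2
-> [ 0.4384 -0.1495  0.0858] tool mm [-4.5  0.2  8.4] rows@38 1
-> [ 0.44   -0.1494  0.0764] tool mm [-1.8  0.3  9.4] rows@38 1
-> [ 0.4444 -0.1492  0.0679] tool mm [1.  0.3 9.5] rows@38 1
-> [ 0.4511 -0.1488  0.061 ] tool mm [3.8 0.2 8.8] rows@38 1
-> [ 0.4595 -0.1483  0.0565] tool mm [6.2 0.2 7.3] rows@38 1
-> [ 0.4689 -0.1477  0.0546] tool mm [8.1 0.1 5.1] rows@38 1
-> [ 0.4705 -0.1476  0.0546] tool mm [1.5 0.  0.6] rows@38 1
```

The lid centre reads as shut (z 0.097) and the hasp sticks out near-horizontal, so I'll fold it down.

Emit:
step_arm([
  {"translation":[-8,0.5,22],"roll":0},
  {"translation":[-8,0.5,22],"roll":0},
  {"translation":[-8,0.5,22],"roll":0},
  {"translation":[-4.5,0,8.5],"roll":0},
  {"translation":[-2,0,9.5],"roll":0},
  {"translation":[1,0,9.5],"roll":0},
  {"translation":[4,0,9],"roll":0},
  {"translation":[6,0,7],"roll":0},
  {"translation":[0,0,0],"roll":0},
])

```text
time: 19.52
tool_pos: [0.4598, -0.1465, 0.0554]
tool_rot: [-3.113, -0.365, 0.058]
contact_force: [-0.0, -0.9, -0.4]
opening: 0.0004
grip_force: 0.0
```

```bash
python3 - <<'E'
from h import *
plan(*[htcp(H,.032) for H in(.3,.1,0,-.05)])
E
```

```text
t 19.5167 q [-0.64  0.4   2.13  0.65  0.42  0.29] tcp [ 0.4598 -0.1465  0.0554] rpy [-3.113 -0.365  0.058] F [-0.  -0.9 -0.4] op 0.0004 tz [ 0.355  0.049 -0.934]
-> [ 0.4595 -0.1483  0.0565] tool mm [-0.   1.7 -1.2] rows@38 1
-> [ 0.4657 -0.1479  0.0549] tool mm [5.2 0.1 3.7] rows@38 1
-> [ 0.4689 -0.1477  0.0546] tool mm [2.9 0.  1.4] rows@38 1
-> [ 0.4705 -0.1476  0.0546] tool mm [1.5 0.  0.6] rows@38 1
```

Emit:
step_arm([
  {"translation":[3,0,1.5],"roll":0},
  {"translation":[3,0,1.5],"roll":0},
  {"translation":[2.5,0,1],"roll":0},
  {"translation":[0,0,0],"roll":0},
  {"translation":[0,0,0],"roll":0},
])

```text
time: 19.93
tool_pos: [0.4664, -0.1454, 0.0551]
tool_rot: [-3.113, -0.363, 0.058]
contact_force: [-13.0, -3.9, 3.3]
opening: 0.0003
grip_force: 6.1
```

Emit:
step_arm([
  {"translation":[1.4,0,0.5],"roll":0},
  {"translation":[0,0,0],"roll":0},
  {"translation":[0,0,0],"roll":0},
])

```text
time: 20.18
tool_pos: [0.4668, -0.1452, 0.0549]
tool_rot: [-3.113, -0.362, 0.058]
contact_force: [-19.6, -5.3, 8.5]
opening: 0.0009
grip_force: 10.0
```

Firm contact at 20 N, so the hasp is against the front. I'll back off and check.

Emit:
step_arm([
  {"translation":[-10,0,-4],"roll":0},
  {"translation":[-25,0,-10],"roll":0},
  {"translation":[-15,0,-35],"roll":0},
  {"translation":[0,0,-40],"roll":0},
  {"translation":[0,25,-30],"roll":0},
  {"translation":[0,30,-25],"roll":0},
  {"translation":[0,35,-15],"roll":0},
  {"translation":[0,35,-15],"roll":0},
  {"translation":[0,35,-15],"roll":0},
  {"translation":[0,0,0],"roll":0},
  {"translation":[0,0,0],"roll":0},
])

```text
time: 21.1
tool_pos: [0.3663, -0.3189, 0.2106]
tool_rot: [-3.116, -0.366, 0.056]
contact_force: [-0.7, 0.5, -0.4]
opening: 0.0006
grip_force: 0.0
```

```bash
python3 - <<'E'
from h import *
im=read_camera("side")
a=cv2.resize(im[220:400,270:470,::-1],None,fx=2.6,fy=2.6,interpolation=cv2.INTER_CUBIC)
im=read_camera("scene");b=cv2.resize(im[150:310,160:350,::-1],(270,227))
b=cv2.copyMakeBorder(b,0,a.shape[0]-227,0,0,cv2.BORDER_CONSTANT)
cv2.imwrite("pics/f.png",np.hstack([a,b]))
for c in("side","scene"):print([(n,np.round(d["at"],3).tolist(),round(d["confidence"],2)) for n in("lid","hasp_tip") for d in search_frame(c,n)[:2]])
q=np.load("q.npy");print(box2w(q,hasptip(0,0)),(proj("side",np.r_[box2w(q,hasptip(0,0)),box2w(q,lidp(0,.195,0,.005))])-[270,220])*2.6)
plan()
E
```

```text
[('lid', [0.57, -0.176, 0.097], 0.77), ('hasp_tip', [0.479, -0.152, 0.077], 0.5)]
[('lid', [0.584, -0.135, 0.102], 0.82), ('lid', [0.662, 0.494, 0.022], 0.19)]
[[ 0.47921551 -0.14710725  0.046     ]] [[130.92012183 246.56668415]
 [129.86108137 208.40754955]]
t 21.4 q [-1.1   0.19  1.86  0.41  1.02  0.2 ] tcp [ 0.3666 -0.3156  0.2095] rpy [-3.113 -0.365  0.058] F [-0.1 -0.3  1. ] op 0.0002 tz [ 0.354  0.05  -0.934]
```

View pics/f.png

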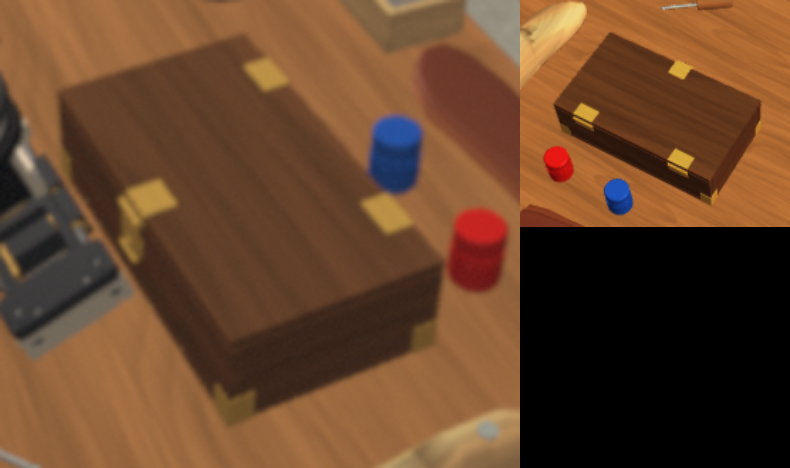

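The side view shows the lid level on the rim. The hasp hangs flat down the front at about (132,200–260), and the gripper is clear of everything, so I'm handing in.

```bash
python3 -c "
from cell import *;print(hand_in())"
```

```text
the job is handed in; nothing more can be done
None
```

The job is handed in: the jar stands upright in the right-hand rear bay (bay_2), the lid was then shut and the hasp folded down flat after it; I saw no sign of anything else being moved.

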